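Fetch a hanging profile gauge and seat it in the projector fixture

ROBOT

A 6-joint arm with a two-finger parallel gripper is mounted at the origin on the work surface. World frame = base frame: x ahead of the robot, y to its left, z up, the work surface at z = 0. Lengths are in m, angles in rad, forces in N, time in s.
With the tool pointing down it reaches from about 0.225 to 0.875 m from the base axis. Payload 3.4 kg.
Tool frame: the origin (TCP) lies at the very end of the fingers, on their centre line; the grasp point (between the pads) lies 19 mm behind it; z points along the fingers, y is the direction in which the jaws open and shut (so a half turn about z gives the same grasp; the last joint's range is limited). The gripper opens to 85 mm and grips with 20 to 120 N. Pads are 22 mm wide; open, the fingers measure 114 mm over their backs; the gripper's body (76 mm by 85 mm) begins 54 mm behind the grasp point. The pads swing forward as they close: fully open they stand 13 mm farther back than shut.
Start: joints at [-1.377, 0.276, 1.505, -0, 1.361, -0.121], TCP at [0.178, -0.547, 0.231] pointing down, gripper open.
Joint ranges: [-2.89, 2.89], [-0.75, 2.08], [0.22, 2.7], [-1.18, 4.32], [0.11, 2.71], [-2.7, 2.7]. Speed limits (rad/s): [2.57, 2.57, 3.14, 3.14, 3.14, 3.14].

INTERFACE

Orientations are given as a unit quaternion [w, x, y, z].
In Python, from rig import manip gives the robot as it stands. The module is installed in compiled form; this text tells all that it offers.
- The arm moves only by the tool carry_out, never from a script. Its argument "moves" is one flat list of numbers, 5 for each row, row after row: the opening in per cent of the stroke, from 0 (shut) to 100 (fully open), then the shift along the world's x, y, z in cm, then the turn about the world's z in rad. A call has exactly 10 rows; each row shifts and turns the commanded pose from where the row before left it; what a row does not reach is not made up. A row lasts 1/10 s, in which the tool goes at most 50 mm and 8.59 degrees, less where a joint would pass 70% of its speed; a pose out of reach is approached as far as the arm can. A call is refused whole if a number of a shift passes 5 or a number of a turn 0.15, either way. A call with a gripper value outside its range is refused whole. The fingers move at their own pace and stop on an object; "squeeze" is the grip in N (left out, the last holds). Time passes only in rows, so rows that do not move let the fingers close, or fill a call up. It gives the time, the measured TCP pose, the force and the opening at its end, in the units of the state.
- manip.get_state(): the state, without advancing time (a new reading comes with each control period).
- manip.get_image(name): name is "scene" or "side" or "wrist"; returns the picture (384x512x3 uint8, red, green, blue); there is no depth.
- manip.camera_info(name): a dict with "fov_y" (degrees; the focal length in pixels is half the picture's height over the tangent of half this angle, whatever the lens; pixels are square), "cx", "cy" (the principal point, pixels), "dist" ([k1, k2, p1, p2, k3] as OpenCV has them; the pictures are not rectified), "rvec" (rotation vector, rad) and "tvec" (3), from world to camera coordinates, as OpenCV has them; the wrist camera has in their place "hand_eye" (4x4, takes a point from camera to tool coordinates, whose origin is the TCP and whose axes are the flange's). Camera axes: x right, y down, z forward; pixel columns grow to the right and rows downward; lengths in m; the calibration is good to about 2 mm. A picture is of the moment at which its call begins: read the wrist's pose just before it. camera_info takes no time and is no camera call.
- manip.sign_off(): hands the job in, once; it reports no verdict.
The state is a dict: "clock": time; "qpos": joint angles; "qd": joint speeds; "effort": joint torques, N m; "position": TCP position; "ee_rot": TCP orientation; "contact_force": force on the tool from outside, world axes, zero at the start; "moment": the same for the moment, N m; "width": finger opening in m.
Only numpy, scipy, OpenCV 4.12 (cv2) and the standard library are available. Lean on these libraries where they do the work, as an engineer would, in place of code of your own. Each camera call takes 0.05 s, during which the arm holds its last target. There are 200 camera calls.

TASK

Take the gauge with a square notch in each side up and off its peg on the rack and stand it upright in the slotted rest, then let go of it. Take it again and seat it upright and fully home, window end up, in the pocket of the projector fixture, in front of the tall backstop. Always set it down, never drop it, and leave the other two gauges hanging and the lens where they are.

Things in the scene. Friction and masses are not known exactly. Their poses are not given: they have to be found in the camera images.
- gauge: The gauge to move. Flat aluminium, 14 mm thick (own x), 56 wide (y), 120 tall (z); origin: middle of the bottom edge; about 0.2 kg. Hanging window 30 x 30 mm at z 60 to 90, solid strap above it, a notch 12 mm deep in each side at z 22 to 46; foot 56 wide. Hangs by the window's top edge on any of the three pegs, neighbours 22 mm or less beside its edges: there, take it by its faces at the strap.
- plain_gauge: Bystander hanging on another peg: like the gauge to move but 110 mm tall, window at z 50 to 80 mm, straight sides without notches. Same axes and origin.
- disc_gauge: Bystander hanging on another peg: 128 mm tall, window at z 68 to 98 mm, lower end a round disc 62 mm across. Same axes, origin at its lowest point.
- rack: Fixed rack: foot 130 x 250 mm, 12 thick; blue-grey back panel, front face at own x = -45 mm, top at z = 175. Origin on the bench under the hanging gauges' plane and the middle peg. Gauges hang square to own x.
- peg_tip (a point): Top of the middle peg's upturned tip, axes as the rack's. Three 8 mm steel pegs at the rack's y = -78, 0, 78 mm stick out along its +x, bar top at z = 164 mm, and end at x = 45 mm in this tip, 10 mm above the bar (z = 174). Raise a gauge 13 to 20 mm, then bring it out along +x until its centre is past x = 65 mm.
- rest: Fixed grey plastic slotted rest, 60 x 90 mm, 36 mm high, origin on the bench under its middle. An open-ended slot along own y in its top, 19 mm wide (own x), 24 mm deep, takes a gauge standing on its foot, either face forward.
- rest_floor (a point): Middle of the slot's floor, 12 mm above the bench; axes as the rest's.
- fixture: Fixed steel projector fixture: dark base 150 x 150 mm, 15 mm thick; origin on the bench under the pocket's middle. Behind the pocket (own -x) stands a backstop column 44 mm wide (y), x = -32 to -10 mm, top at z = 145 mm. No finger fits between it and a seated gauge: bring the gauge held by its side edges, fingers passing either side of the column.
- pocket_floor (a point): Middle of the pocket's floor, 15 mm above the bench; axes as the fixture's. The pocket is 20 mm (x) by 62 mm (y) inside, its walls 12 mm high (tops at z = 27 mm). The gauge stands in it along y, either face forward.
- lens: Bystander: loose black projection lens standing on the bench, round, 60 mm across and 85 mm high, origin under its middle.
Not all that is in view belongs to the job. What is shaped like the gauge but orange or yellow is not meant. Of the things that look like the rest, the largest one is meant.

How it is judged:
On the way, in this order (a step that is already met when the one before it is completed fails the run):
1. the notched gauge is off its peg (more than 10 cm from where it hung) (distance of gauge from where it was at the start of the episode above 0.1 m), for 0.05 s.
2. it stands upright on the floor of the rest's slot, let go (x of gauge in the frame of rest_floor between -0.006 and 0.006 m and y of gauge in the frame of rest_floor between -0.04 and 0.04 m and z of gauge in the frame of rest_floor between -0.003 and 0.004 m and angle between gauge's own z axis and vertical below 0.25 rad and contact force between the fingers and gauge below 0.1 N), for 0.2 s.
At the end, for the whole second after the job is handed in: The notched gauge stands in the pocket, let go and still: within 3 mm of the floor height, 5 mm (x) and 6 mm (y) of its middle, upright within 0.08 rad, window end up, in line within 0.15 rad. It stood in the rest before; other gauges and lens moved under 30 mm (x of gauge in the frame of pocket_floor between -0.005 and 0.005 m and y of gauge in the frame of pocket_floor between -0.006 and 0.006 m and z of gauge in the frame of pocket_floor between -0.003 and 0.003 m and angle between gauge's own z axis and vertical below 0.08 rad and angle between the y axis of gauge and the y axis of fixture, either way round below 0.15 rad and contact force between the fingers and gauge below 0.1 N and linear speed of gauge below 0.02 m/s and angular speed of gauge below 0.1 rad/s); the robot touches nothing.
It fails at once if another gauge is moved by more than 30 mm or the lens by more than 30 mm (distance of any of plain_gauge, disc_gauge, lens from where it was at the start of the episode above 0.03 m).
It fails at once if the notched gauge is dropped (faster than 0.45 m/s out of the fingers, a fall of some 10 mm) (contact force between the fingers and gauge below 0.1 N and linear speed of gauge above 0.45 m/s).
It also fails if it takes over 61 s, if anything falls off the work surface, if the arm or the gripper's body presses on something with over 40 N, if the wrist force passes 120 N, or if a joint passes its speed limit or range.

## Working session

There is one attempt and no reset: what is moved stays moved. The work goes in short steps, Python scripts to look and compute and a tool call to move; the robot and the scene stay as the last step left them, time stands still between calls to the robot, and variables do not carry over. Pictures are saved under pics/ and viewed, about 8 in all and at most 12, crops included, and the job is handed in when it is done.

Besides the shell and the picture viewer there is one more tool, called as name(argument=value, ...) on one line, values as JSON. carry_out: Moves the arm, as the interface text tells. Its arguments: {"type":"object","properties":{"moves":{"type":"array","items":{"type":"number"}},"squeeze":{"type":"number"}},"required":["moves"]}

```bash
mkdir -p pics; cat > h.py <<'E'
import numpy as np, cv2
from rig import manip
from scipy.spatial.transform import Rotation as R
def K(n):
    c=manip.camera_info(n); f=192/np.tan(np.radians(c['fov_y'])/2)
    return c,np.array([[f,0,c['cx']],[0,f,c['cy']],[0,0,1]]),np.array(c['dist'])
def snap(n,p=None):
    s=manip.get_state(); im=manip.get_image(n)
    if p: cv2.imwrite('pics/'+p+'.png',im[:,:,::-1])
    return s,im
def pose(n,s=None):
    c=manip.camera_info(n)
    if 'hand_eye' in c:
        s=s or manip.get_state(); q=s['ee_rot']; T=np.eye(4); T[:3,:3]=R.from_quat([q[1],q[2],q[3],q[0]]).as_matrix(); T[:3,3]=s['position']
        T=T@np.array(c['hand_eye']); return T[:3,:3],T[:3,3]
    r=cv2.Rodrigues(np.array(c['rvec'],float))[0]; return r.T,-r.T@np.array(c['tvec'],float).ravel()
def rays(n,uv,s=None):
    c,k,d=K(n); uv=np.array(uv,float).reshape(-1,1,2)
    p=cv2.undistortPoints(uv,k,d).reshape(-1,2); Rw,o=pose(n,s)
    v=np.c_[p,np.ones(len(p))]@Rw.T
    return o,v/np.linalg.norm(v,axis=1)[:,None]
def onz(n,uv,z,s=None):
    o,v=rays(n,uv,s); return o+v*((z-o[2])/v[:,2])[:,None]
def tri(n1,uv1,n2,uv2):
    o,v=rays(n1,uv1); p,w=rays(n2,uv2); out=[]
    for a,b in zip(v,w):
        t=np.linalg.lstsq(np.c_[a,-b],p-o,rcond=None)[0]; x,y=o+a*t[0],p+b*t[1]; out.append(np.r_[(x+y)/2,np.linalg.norm(x-y)])
    return np.array(out)
def proj(n,P,s=None):
    c,k,d=K(n); Rw,o=pose(n,s); P=(np.array(P,float).reshape(-1,3)-o)@Rw
    return cv2.projectPoints(P,np.zeros(3),np.zeros(3),k,d)[0].reshape(-1,2)
E
python3 - <<'E'
from h import *
ims=[snap(n,n+'0') for n in ('scene','side','wrist')]
for n in ('scene','side'):
    Rw,o=pose(n); print(n,o.round(3),Rw[:,2].round(2))
print(manip.get_state())
E
```

```text
scene [ 0.981 -0.66   1.137] [-0.33  0.5  -0.8 ]
side [0.135 0.617 1.022] [ 0.34 -0.53 -0.78]
{'clock': 0.15, 'qpos': array([-1.37698517e+00,  2.76442845e-01,  1.50584110e+00,  3.42222289e-05,
        1.36071969e+00, -1.20970484e-01]), 'qd': array([ 1.53091513e-03, -2.04002117e-03, -1.66047864e-03, -4.93176198e-05,
       -1.68717696e-03,  8.12687609e-04]), 'effort': array([ 3.16675003e-03, -4.17141545e+01, -2.46033150e+01, -2.51017937e-06,
        7.63049960e-03, -1.56090829e-05]), 'position': array([ 0.17797016, -0.54634392,  0.23064285]), 'ee_rot': array([-7.05636055e-04,  9.87639927e-01,  1.56738240e-01, -8.96736430e-06]), 'contact_force': array([-0.75437078, -0.25549339, -0.00109352]), 'moment': array([-0.00078881, -0.03286078, -0.0247144 ]), 'width': 0.08521946457792205}
```

View pics/scene0.png

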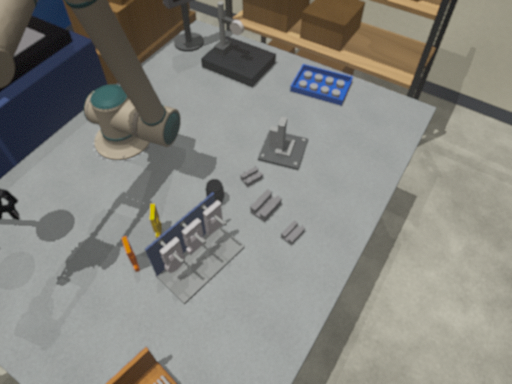

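View pics/side0.png

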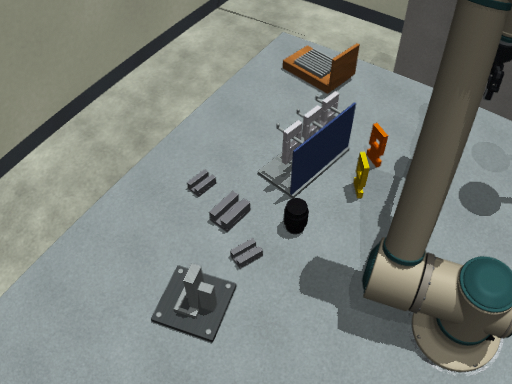

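The scene shows the rack near (195,240), rests near (265,205) and the fixture near (283,148). In the side view, the rack is near (310,140), rests near (230,210) and the fixture near (195,300). I'll zoom in on these.

```bash
python3 - <<'E'
import cv2,numpy as np
a=cv2.imread('pics/scene0.png');b=cv2.imread('pics/side0.png')
def t(im,x,y,w):
    h=w*3//4; return cv2.resize(im[y:y+h,x:x+w],(400,300),interpolation=cv2.INTER_CUBIC)
o=np.vstack([np.hstack([t(a,140,184,160),t(a,228,120,100)]),np.hstack([t(b,250,85,140),t(b,145,220,120)])])
cv2.imwrite('pics/c0.png',o)
E
```

```text
(no output)
```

View pics/c0.png

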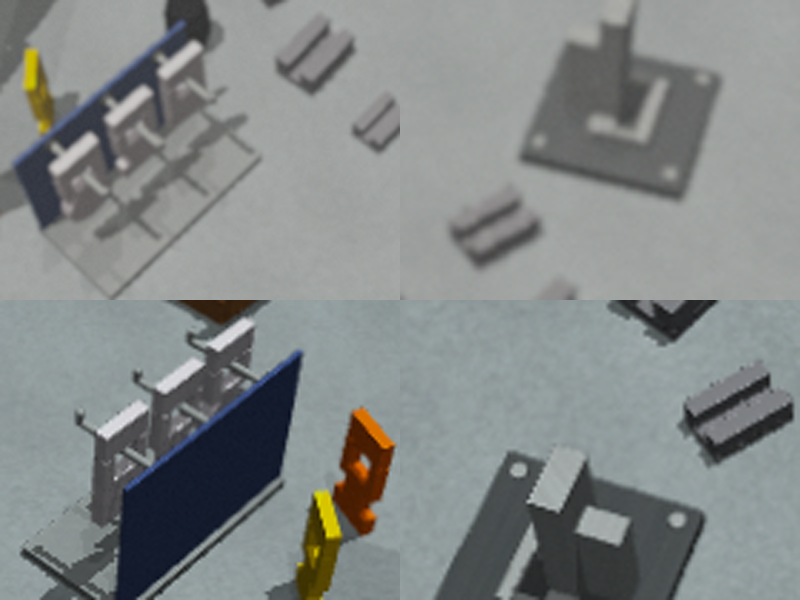

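```bash
python3 - <<'E'
from h import *
t=lambda l,x0,y0,s:[(x0+a*s,y0+b*s) for a,b in l]
sc=t([(210,95),(157,145),(107,190),(15,160),(183,25)],140,184,.4)
sd=t([(193,37),(138,75),(80,115)][::-1]+[(300,52),(125,188)],250,85,.35)
print('tips/panel ends', tri('scene',sc,'side',sd).round(4))
print('fix scene',onz('scene',[(270.5,129.5),(308,138.8),(298.5,169.5),(258.5,159.5)],.015)[:,:2].round(4))
print('fix side',onz('side',[(178.6,265.6),(236.2,283.6),(210,338),(152,319)],.015)[:,:2].round(4))
print('column top scene/side',onz('scene',[(281.5,121)],.145).round(3),onz('side',[(192,271)],.145).round(3))
print('rest',onz('scene',[(265.5,204)],.036),onz('side',[(230,208)],.036))
print('foot',onz('scene',[(244,246.8),(184,303.2)],.012))
s=manip.get_state();print(rays('wrist',[(256,192)],s)[1], pose('wrist',s)[1])
E
```

```text
tips/panel ends [[ 0.5993 -0.1847  0.1671  0.0007]
 [ 0.5852 -0.2642  0.1625  0.    ]
 [ 0.5704 -0.3369  0.1637  0.0057]
 [ 0.4718 -0.3638  0.1728  0.0042]
 [ 0.5202 -0.1252  0.1699  0.0031]]
fix scene [[0.4585 0.3192]
 [0.5993 0.3514]
 [0.6383 0.2041]
 [0.4972 0.1693]]
fix side [[0.6265 0.2119]
 [0.4848 0.1769]
 [0.4562 0.3191]
 [0.5903 0.3548]]
column top scene/side [[0.53  0.26  0.145]] [[0.532 0.259 0.145]]
rest [[0.62239909 0.00630738 0.036     ]] [[0.61266246 0.01684483 0.036     ]]
foot [[ 0.64012801 -0.14957403  0.012     ]
 [ 0.59424265 -0.39054316  0.012     ]]
[[-0.2528675  -0.07158866 -0.96484874]] [ 0.24494652 -0.52492784  0.37279573]
```

carry_out(moves=[100, 4, 2.4, 1, -0.05, 100, 4.2, 2.5, 1, -0.05, 100, 4.2, 2.5, 1, -0.05, 100, 4.2, 2.5, 0.5, -0.05, 100, 4.2, 2.5, 0, -0.05, 100, 4.2, 2.5, 0, -0.05, 100, 4.2, 2.5, 0, -0.05, 100, 4.2, 2.5, 0, -0.05, 100, 4.2, 2.5, 0, -0.05, 100, 4.2, 2.5, 0, -0.05])

```text
clock: 1.15
position: [0.5974, -0.2964, 0.266]
ee_rot: [0.0, 0.996, -0.093, -0.0]
contact_force: [-0.0, -2.2, 0.6]
width: 0.0854
```

carry_out(moves=[100, 3, 1, 0, 0, 100, 3, 1, 0, 0, 100, 2, 0, 0, 0, 100, 0, 0, 0, 0, 100, 0, 0, 0, 0, 100, 0, 0, 0, 0, 100, 0, 0, 0, 0, 100, 0, 0, 0, 0, 100, 0, 0, 0, 0, 100, 0, 0, 0, 0])

```text
clock: 2.15
position: [0.6757, -0.278, 0.2666]
ee_rot: [0.0, 0.996, -0.093, 0.0]
contact_force: [-0.0, 0.3, 0.2]
width: 0.0854
```

```bash
python3 - <<'E'
from h import *
s,im=snap('wrist','w1'); print(s['clock'],s['position'],s['ee_rot'],s['qpos'])
E
```

```text
2.15 [ 0.67573884 -0.27796691  0.26664695] [ 1.08030601e-04  9.95695420e-01 -9.26854716e-02  1.51781111e-04] [-4.85336583e-01  5.06661510e-01  1.05427105e+00 -8.35158531e-05
  1.58029697e+00  1.27109632e+00]
```

View pics/w1.png

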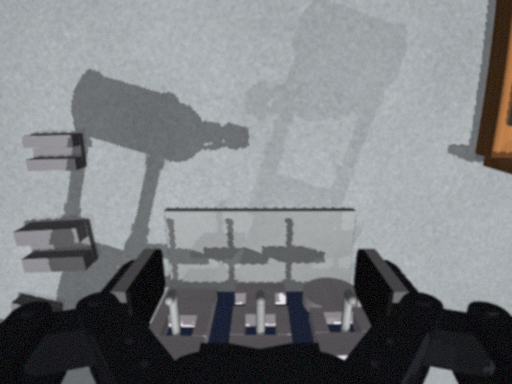

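The wrist view shows three gauges. The middle one has lit notch ledges at (240,298) and (280,298), the one on the right is the disc and the one on the left is plain, so the target is on the middle peg. Peg tips are at about (170,293), (260,293) and (349,293).

```bash
python3 - <<'E'
from h import *
s=manip.get_state()
P=onz('wrist',[(169,292),(260,293),(349.5,292)],.174,s);print(P.round(4),np.linalg.norm(P[0]-P[2]))
print(onz('wrist',[(165,209),(354.5,209)],.012,s).round(4))
o=np.array([.541,-.253]);a=-.2;x=np.array([np.cos(a),np.sin(a)]);y=np.array([-x[1],x[0]])
for k,v in {'tips':[(*(o+.045*x+d*y),.174) for d in(.078,0,-.078)],'gtop':[(*(o+dx*x+d*y),.194) for dx in(-.007,.007) for d in(-.028,.028)]}.items():
  for n in('scene','side'):print(k,n,proj(n,v).round(1).tolist())
im=cv2.imread('pics/w1.png')
c=[cv2.resize(im[205:355,150:370],(660,450),interpolation=cv2.INTER_CUBIC)]
cv2.imwrite('pics/c1.png',c[0])
E
```

```text
[[ 0.6113 -0.1896  0.174 ]
 [ 0.5969 -0.264   0.174 ]
 [ 0.5835 -0.3374  0.174 ]] 0.1504322629255172
[[ 0.6391 -0.1475  0.012 ]
 [ 0.5937 -0.3886  0.012 ]]
tips scene [[224.0, 221.1], [202.9, 239.2], [180.6, 258.4]]
tips side [[277.7, 122.9], [298.1, 108.4], [317.3, 94.9]]
gtop scene [[181.0, 230.2], [196.8, 217.2], [184.5, 233.4], [200.3, 220.2]]
gtop side [[321.1, 106.8], [306.8, 117.2], [316.9, 104.3], [302.6, 114.6]]
```

View pics/c1.png

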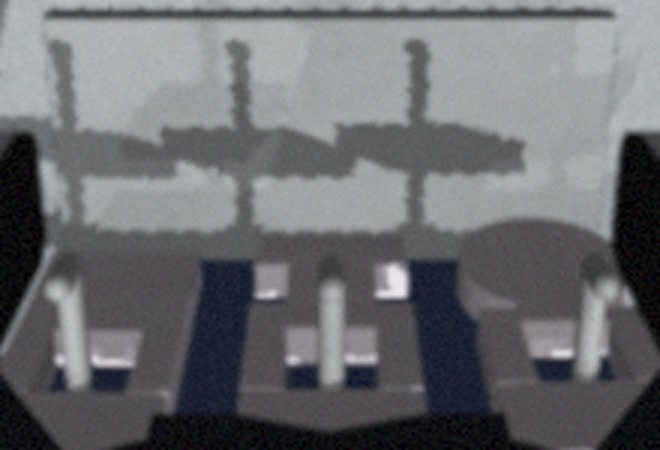

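```bash
python3 - <<'E'
from h import *
s=manip.get_state()
P=onz('wrist',[(171.5,299.5),(260,299.5),(351.5,300)],.174,s);print(P.round(4),np.linalg.norm(P[0]-P[2]))
print('top front edge',onz('wrist',[(260,334)],.194,s).round(4))
print('window sill front (z .134)',onz('wrist',[(260,327)],.134,s).round(4))
F=onz('wrist',[(165,209),(354.5,209)],.012,s).round(4)
F2=onz('scene',[(244,246.8),(184,303.2)],.012)
for f in(F,F2):
  d=f[0]-f[1];print('foot mid',f.mean(0)[:2],np.linalg.norm(d),np.arctan2(-d[0],d[1]))
r=onz('wrist',[(15,231),(90,221),(97,265),(22,271)],.036,s);print(r.round(4),r.mean(0))
E
```

```text
[[ 0.604  -0.1897  0.174 ]
 [ 0.5908 -0.2629  0.174 ]
 [ 0.5753 -0.3384  0.174 ]] 0.15137496381349227
top front edge [[ 0.5724 -0.2594  0.194 ]]
window sill front (z .134) [[ 0.5326 -0.2522  0.134 ]]
foot mid [ 0.6164  -0.26805] 0.2453372576678887 -0.18612415295463758
foot mid [ 0.61718533 -0.27005859] 0.24529898150045362 -0.18816734670103438
[[ 0.6527  0.0488  0.036 ]
 [ 0.6477 -0.058   0.036 ]
 [ 0.5876 -0.0465  0.036 ]
 [ 0.5962  0.0631  0.036 ]] [0.62104654 0.00183846 0.036     ]
```

carry_out(moves=[40, -1.35, 0.25, 0, 0.145, 40, -1.35, 0.25, 0, 0.145, 40, -1.35, 0.25, 0, 0.145, 40, -1.35, 0.25, 0, 0.145, 40, -1.35, 0.25, 0, 0.145, 40, -1.35, 0.25, 0, 0.145, 40, -1.35, 0.25, 0, 0.145, 40, -1.35, 0.25, 0, 0.145, 40, -1.35, 0.25, 0, 0.145, 40, -1.35, 0.25, 0, 0.145])

```text
clock: 3.2
position: [0.5404, -0.2526, 0.2664]
ee_rot: [0.0, 0.805, 0.594, 0.0]
contact_force: [-0.2, 0.8, 0.2]
width: 0.0342
```

carry_out(moves=[40, 0, 0, 0, 0.115, 40, 0, 0, -1, 0, 40, 0, 0, -1, 0, 40, 0, 0, -1, 0, 40, 0, 0, -1, 0, 40, 0, 0, 0, 0, 40, 0, 0, 0, 0, 40, 0, 0, 0, 0, 40, 0, 0, 0, 0, 40, 0, 0, 0, 0])

```text
clock: 4.2
position: [0.5413, -0.2529, 0.2268]
ee_rot: [0.001, 0.771, 0.636, 0.0]
contact_force: [0.5, -0.2, 0.4]
width: 0.0339
```

```bash
python3 - <<'E'
from h import *
s,im=snap('wrist','w2'); print(s['clock'],s['position'],s['ee_rot'],s['width'])
s2,i2=snap('scene','s2')
a=np.hstack([cv2.resize(im,(480,360)),cv2.resize(i2[190:310,140:247],(320,360),interpolation=cv2.INTER_CUBIC)])
cv2.imwrite('pics/c2.png',a[:,:,::-1])
E
```

```text
4.2 [ 0.5412695  -0.25294908  0.22684256] [5.30542657e-04 7.71345313e-01 6.36416604e-01 1.79598254e-04] 0.03385404195204103
```

View pics/c2.png

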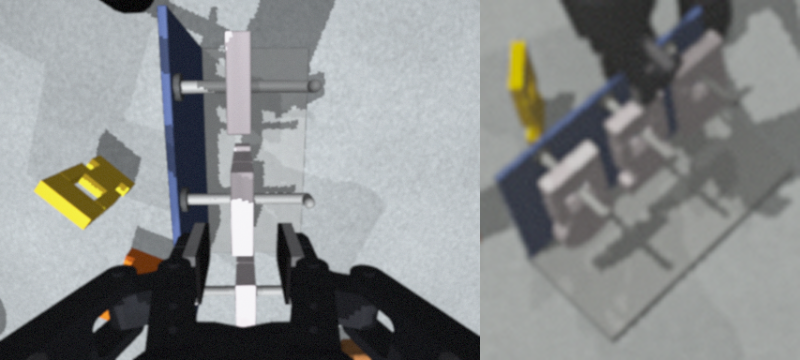

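```bash
python3 - <<'E'
from h import *
s=manip.get_state()
o=np.array([.541,-.253]);a=-.19;x=np.array([np.cos(a),np.sin(a)]);y=np.array([-x[1],x[0]])
f=lambda L:(proj('wrist',[(*(o+p*x+q*y),z) for p,q,z in L],s)*.9375).round().tolist()
print('tcp',f([(0,0,s['position'][2]),(0,0,.194)]))
for c in(.078,0,-.078): print(c,'top ends',f([(0,c+.028,.194),(0,c-.028,.194)]),'tip',f([(.045,c,.174)]))
print(pose('wrist',s))
E
```

```text
tcp [[242.0, 239.0], [242.0, 215.0]]
0.078 top ends [[242.0, 28.0], [242.0, 134.0]] tip [[315.0, 85.0]]
0 top ends [[242.0, 171.0], [242.0, 256.0]] tip [[308.0, 204.0]]
-0.078 top ends [[242.0, 285.0], [242.0, 350.0]] tip [[301.0, 300.0]]
(array([[ 9.81775631e-01, -1.82734187e-01, -5.21998727e-02],
       [-1.90043215e-01, -9.43388386e-01, -2.71849093e-01],
       [ 4.31369268e-04,  2.76815046e-01, -9.60923121e-01]]), array([ 0.55477058, -0.18415819,  0.368799  ]))
```

The wrist view shows the middle strap centred between the open fingers at x≈242, and the peg tips are within 3 px of prediction. I'll descend and grip.

carry_out(moves=[40, 0, 0, -1, 0, 40, 0, 0, -1, 0, 40, 0, 0, -1, 0, 40, 0, 0, -1, 0, 40, 0, 0, -1, 0, 40, 0, 0, -0.6, 0, 40, 0, 0, 0, 0, 0, 0, 0, 0, 0, 0, 0, 0, 0, 0, 0, 0, 0, 0, 0], squeeze=50)

```text
clock: 5.3
position: [0.5413, -0.253, 0.1708]
ee_rot: [0.001, 0.771, 0.636, 0.0]
contact_force: [0.4, -0.7, -0.1]
width: 0.0129
```

carry_out(moves=[0, 0, 0, 0, 0, 0, 0, 0, 0, 0, 0, 0, 0, 0, 0, 0, 0, 0, 0.4, 0, 0, 0, 0, 0.4, 0, 0, 0, 0, 0.4, 0, 0, 0, 0, 0.4, 0, 0, 0, 0, 0, 0, 0, 0, 0, 0, 0, 0, 0, 0, 0, 0])

```text
clock: 6.3
position: [0.5409, -0.2527, 0.1861]
ee_rot: [-0.0, 0.771, 0.636, -0.0]
contact_force: [0.1, -0.8, -2.4]
width: 0.0131
```

carry_out(moves=[0, 1.27, -0.24, 0, 0, 0, 1.47, -0.28, 0, 0, 0, 1.47, -0.28, 0, 0, 0, 1.47, -0.28, 0, 0, 0, 1.47, -0.28, 0, 0, 0, 1.47, -0.28, 0, 0, 0, 1.47, -0.28, 0, 0, 0, 0, 0, 1, 0, 0, 0, 0, 1, 0, 0, 0, 0, 0, 0])

```text
clock: 7.3
position: [0.6427, -0.2724, 0.2088]
ee_rot: [0.002, 0.771, 0.636, 0.001]
contact_force: [-0.0, 0.6, -1.7]
width: 0.0132
```

```bash
python3 - <<'E'
from h import *
s,im=snap('scene','s3'); s2,i2=snap('side','d3'); print(s2['position'])
r=lambda i,x,y,w,h:cv2.resize(i[y:y+h,x:x+w],(w*4,h*4),interpolation=cv2.INTER_CUBIC)
o=np.hstack([r(im,215,170,100,110),r(i2,185,165,100,110)]);cv2.imwrite('pics/c3.png',o[:,:,::-1])
E
```

```text
[ 0.64216873 -0.27224143  0.20806694]
```

View pics/c3.png

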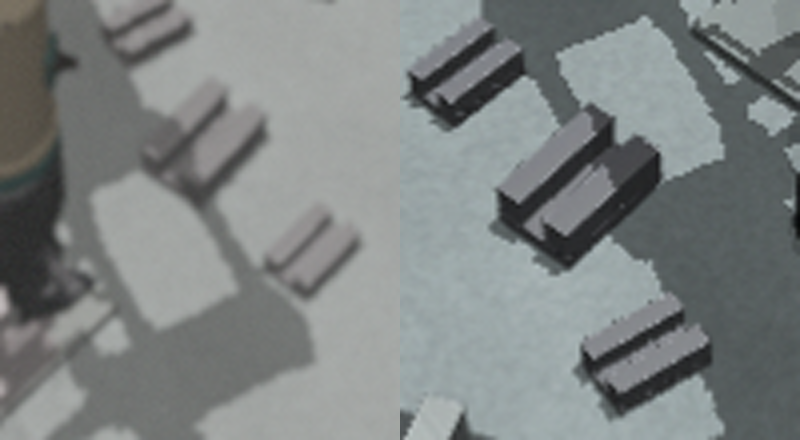

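```bash
python3 - <<'E'
from h import *
S=[(215+a/4,170+b/4) for a,b in[(143,150),(208,78),(268,122),(203,187)]]
D=[(185+(a-400)/4,165+b/4) for a,b in[(662,150),(572,240),(498,190),(590,104)]]
for n,L in(('scene',S),('side',D)):
    P=onz(n,L,.036)[:,:2]; d=[P[(i+1)%4]-P[i] for i in range(4)]
    print(n,P.round(4).tolist(),P.mean(0),[round(np.linalg.norm(v),4) for v in d],[round(np.degrees(np.arctan2(v[1],v[0])),1) for v in d])
print(tri('scene',S,'side',D).round(4)); s=manip.get_state()
print('w1 est + fixture')
print(K('wrist')[0]['hand_eye'],s['qpos'])
E
```

```text
scene [[0.5896, -0.0302], [0.5971, 0.0584], [0.6603, 0.0462], [0.6478, -0.0348]] [0.62371353 0.00991   ] [np.float64(0.0889), np.float64(0.0644), np.float64(0.0819), np.float64(0.0584)] [np.float64(85.2), np.float64(-10.9), np.float64(-98.8), np.float64(175.5)]
side [[0.5791, -0.0258], [0.5866, 0.0627], [0.6476, 0.0563], [0.6391, -0.0322]] [0.6131033  0.01526727] [np.float64(0.0887), np.float64(0.0613), np.float64(0.0889), np.float64(0.0603)] [np.float64(85.2), np.float64(-5.9), np.float64(-95.5), np.float64(173.9)]
[[ 0.5847 -0.0283  0.0295  0.0064]
 [ 0.5923  0.0607  0.0296  0.0063]
 [ 0.6553  0.0515  0.0254  0.0049]
 [ 0.644  -0.0338  0.0313  0.0058]]
w1 est + fixture
[[-1.60803152e-04 -9.60989898e-01 -2.76583425e-01  6.99896031e-02]
 [ 9.99999950e-01 -7.92343033e-05 -3.06091297e-04  4.30009393e-04]
 [ 2.72235749e-04 -2.76583460e-01  9.60989862e-01 -1.42138238e-01]
 [ 0.00000000e+00  0.00000000e+00  0.00000000e+00  1.00000000e+00]] [-5.00655367e-01  4.72513575e-01  1.25561777e+00 -4.91755536e-05
  1.41209613e+00 -3.09497613e-01]
```

carry_out(moves=[0, 0, 2, 0.5, 0.02, 0, 0, 2, 0.5, 0.02, 0, 0, 2, 0.5, 0.02, 0, 0, 2, 0, 0.02, 0, 0, 2, 0, 0.02, 0, 0, 2, 0, 0, 0, -0.9, 2, 0, 0, 0, -1, 2, 0, 0, 0, -1, 2, 0, 0, 0, 0, 1, 0, 0])

```text
clock: 8.4
position: [0.6114, -0.0792, 0.2213]
ee_rot: [-0.001, 0.738, 0.675, -0.0]
contact_force: [-0.5, -0.1, -1.4]
width: 0.0128
```

carry_out(moves=[0, 0, 0, 0, 0, 0, 0, 0, 0, 0, 0, 0, 0, 0, 0, 0, 0, 0, 0, 0, 0, 0, 0, 0, 0, 0, 0, 0, 0, 0, 0, 0, 0, 0, 0, 0, 0, 0, 0, 0, 0, 0, 0, 0, 0, 0, 0, 0, 0, 0])

```text
clock: 9.4
position: [0.6129, -0.082, 0.2214]
ee_rot: [0.0, 0.739, 0.674, 0.0]
contact_force: [0.5, 0.4, -1.5]
width: 0.0131
```

```bash
python3 - <<'E'
from h import *
s,im=snap('wrist','w4'); print(s['clock'],s['position'],s['ee_rot'],s['width'])
o=np.array([.613,.015]);a=-.083;x=np.array([np.cos(a),np.sin(a)]);y=np.array([-x[1],x[0]])
print(proj('wrist',[(*(o+p*x+q*y),.036) for p,q in[(-.03,-.045),(.03,-.045),(.03,.045),(-.03,.045)]],s))
E
```

```text
9.4 [ 0.61291698 -0.08196106  0.22135189] [3.67082555e-05 7.38533335e-01 6.74216961e-01 3.08655735e-05] 0.013056954315857499
[[220.00935881 123.17515172]
 [280.62215085 122.61354317]
 [281.19589935  24.96264056]
 [216.75800352  25.70563371]]
```

View pics/w4.png

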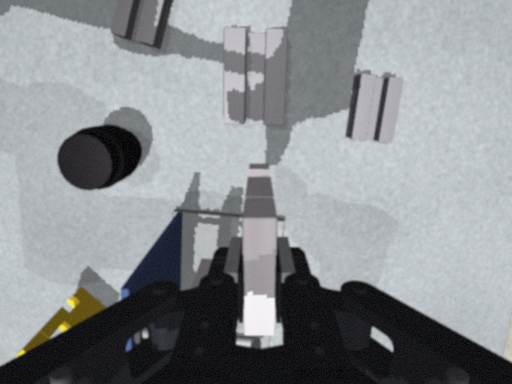

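The wrist view shows the rest's top corners at about (223,27), (287,27), (287,124) and (223,123), with the gauge upright in the fingers at column 258.

```bash
python3 - <<'E'
from h import *
s=manip.get_state()
im=cv2.imread('pics/w4.png')
g=im[:,:,1].astype(int)
for r in(40,60,80,100,115): print(r,g[r,215:295].tolist()[::1])
P=onz('wrist',[(223,27),(287,27.5),(287,124.5),(223,123)],.036,s)[:,:2]; d=[P[(i+1)%4]-P[i] for i in range(4)]
print(P.round(4),P.mean(0),[round(np.linalg.norm(v),4) for v in d],[round(np.degrees(np.arctan2(v[1],v[0])),1) for v in d])
E
```

```text
40 [203, 200, 195, 199, 195, 197, 194, 190, 177, 174, 186, 189, 190, 192, 189, 190, 192, 187, 187, 187, 189, 186, 190, 193, 189, 191, 193, 192, 193, 177, 136, 96, 98, 110, 137, 170, 187, 193, 190, 192, 191, 190, 189, 189, 191, 188, 189, 191, 191, 181, 161, 163, 186, 190, 191, 192, 193, 191, 192, 188, 191, 189, 191, 188, 184, 179, 149, 127, 118, 121, 120, 120, 103, 115, 120, 121, 126, 125, 126, 126]
60 [143, 146, 142, 140, 134, 130, 128, 127, 117, 115, 122, 118, 122, 121, 118, 121, 121, 123, 122, 120, 123, 120, 120, 121, 121, 120, 119, 115, 117, 108, 84, 90, 99, 107, 103, 103, 115, 119, 121, 122, 121, 125, 122, 125, 123, 121, 124, 121, 119, 112, 107, 111, 119, 125, 121, 122, 122, 121, 120, 120, 120, 123, 120, 120, 115, 121, 121, 120, 118, 122, 112, 108, 110, 104, 111, 113, 122, 125, 126, 126]
80 [195, 190, 193, 197, 197, 197, 195, 190, 175, 182, 193, 198, 197, 194, 194, 197, 197, 196, 194, 200, 198, 198, 196, 195, 195, 197, 195, 198, 185, 152, 107, 102, 132, 165, 184, 192, 201, 199, 196, 199, 197, 194, 201, 195, 200, 196, 190, 180, 153, 119, 108, 115, 124, 115, 120, 124, 121, 116, 119
[... 467 characters left out ...]
, 113, 111, 113, 117, 128, 131, 129, 130]
115 [200, 201, 203, 206, 207, 206, 198, 192, 183, 186, 197, 201, 199, 177, 143, 122, 117, 115, 120, 119, 119, 113, 124, 121, 115, 119, 116, 115, 103, 87, 85, 96, 104, 105, 115, 121, 118, 120, 119, 122, 119, 120, 119, 117, 116, 117, 118, 112, 101, 106, 120, 117, 117, 117, 117, 118, 121, 121, 121, 117, 119, 120, 118, 116, 119, 114, 117, 114, 115, 113, 114, 124, 123, 131, 129, 137, 134, 133, 130, 126]
[[ 0.5925  0.0606]
 [ 0.6519  0.0547]
 [ 0.6454 -0.0347]
 [ 0.5824 -0.0275]] [0.61802607 0.01328412] [np.float64(0.0596), np.float64(0.0896), np.float64(0.0634), np.float64(0.0887)] [np.float64(-5.7), np.float64(-94.2), np.float64(173.4), np.float64(83.4)]
```

carry_out(moves=[0, 0.08, 1.91, 0, 0.005, 0, 0.08, 1.91, 0, 0, 0, 0.08, 1.91, 0, 0, 0, 0.08, 1.91, 0, 0, 0, 0.08, 1.91, 0, 0, 0, 0, 0, -2, 0, 0, 0, 0, -2, 0, 0, 0, 0, -2, 0, 0, 0, 0, -1.5, 0, 0, 0, 0, 0, 0])

```text
clock: 10.45
position: [0.6151, 0.0138, 0.1439]
ee_rot: [-0.002, 0.737, 0.676, -0.002]
contact_force: [-0.9, 0.1, -1.9]
width: 0.0128
```

carry_out(moves=[0, 0, 0, 0, 0, 0, 0, 0, 0, 0, 0, 0, 0, 0, 0, 0, 0, 0, 0, 0, 0, 0, 0, 0, 0, 0, 0, 0, 0, 0, 0, 0, 0, 0, 0, 0, 0, 0, 0, 0, 0, 0, 0, 0, 0, 0, 0, 0, 0, 0])

```text
clock: 11.45
position: [0.6169, 0.0135, 0.1463]
ee_rot: [0.0, 0.737, 0.676, -0.0]
contact_force: [-0.4, -0.0, -2.6]
width: 0.0125
```

```bash
python3 - <<'E'
from h import *
s,im=snap('side','d5'); print(s['clock'],s['position'],s['width'])
s2,i2=snap('scene','s5')
r=lambda i,x,y,w,h:cv2.resize(i[y:y+h,x:x+w],(w*4,h*4),interpolation=cv2.INTER_CUBIC)
o=np.hstack([r(im,185,130,100,120),r(i2,220,130,90,120)]);cv2.imwrite('pics/c5.png',o[:,:,::-1])
E
```

```text
11.45 [0.6169107  0.01351484 0.1462885 ] 0.012500163461670117
```

View pics/c5.png

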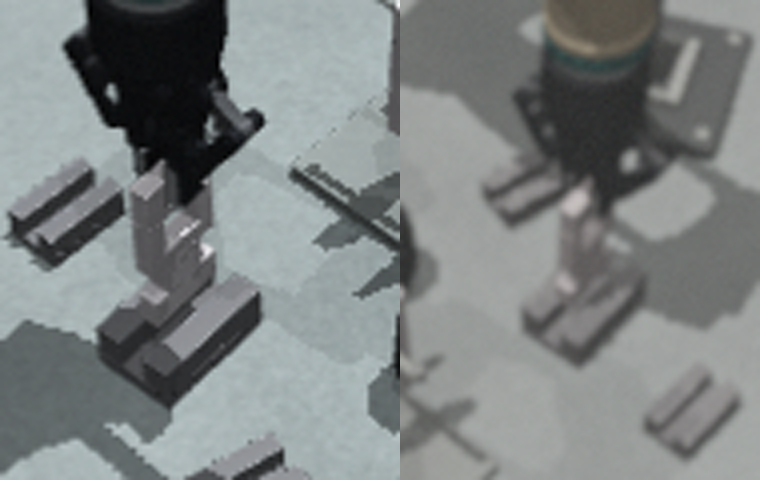

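Both views show the notched gauge aligned just above the slot. I'll lower it.

carry_out(moves=[0, 0, 0, -0.6, 0, 0, 0, 0, -0.6, 0, 0, 0, 0, -0.6, 0, 0, 0, 0, -0.6, 0, 0, 0, 0, -0.5, 0, 0, 0, 0, -0.3, 0, 0, 0, 0, -0.2, 0, 0, 0, 0, 0, 0, 0, 0, 0, 0, 0, 0, 0, 0, 0, 0])

```text
clock: 12.55
position: [0.6172, 0.0135, 0.1127]
ee_rot: [0.0, 0.737, 0.676, 0.0]
contact_force: [0.8, -0.0, -2.7]
width: 0.0131
```

carry_out(moves=[0, 0, 0, -0.1, 0, 0, 0, 0, -0.1, 0, 0, 0, 0, -0.1, 0, 0, 0, 0, 0, 0, 0, 0, 0, 0, 0, 0, 0, 0, 0, 0, 0, 0, 0, 0, 0, 0, 0, 0, 0, 0, 0, 0, 0, 0, 0, 0, 0, 0, 0, 0])

```text
clock: 13.55
position: [0.617, 0.0135, 0.1093]
ee_rot: [0.0, 0.737, 0.676, 0.0]
contact_force: [0.5, -1.0, -3.5]
width: 0.0126
```

carry_out(moves=[0, 0, 0, -0.1, 0, 0, 0, 0, -0.1, 0, 0, 0, 0, 0, 0, 0, 0, 0, 0, 0, 0, 0, 0, 0, 0, 0, 0, 0, 0, 0, 0, 0, 0, 0, 0, 0, 0, 0, 0, 0, 0, 0, 0, 0, 0, 0, 0, 0, 0, 0])

```text
clock: 14.55
position: [0.6173, 0.0136, 0.1089]
ee_rot: [0.001, 0.737, 0.676, 0.001]
contact_force: [-1.1, 0.4, 5.4]
width: 0.0132
```

carry_out(moves=[40, 0, 0, 0, 0, 40, 0, 0, 0, 0, 40, 0, 0, 0, 0, 40, 0, 0, 0, 0, 40, 0, 0, 0.5, 0, 40, 0, 0, 1, 0, 40, 0, 0, 1.5, 0, 40, 0, 0, 2, 0, 40, 0, 0, 2, 0, 40, 0, 0, 2, 0])

```text
clock: 15.55
position: [0.6172, 0.0135, 0.1991]
ee_rot: [0.0, 0.737, 0.676, 0.0]
contact_force: [-0.0, -0.4, 0.3]
width: 0.034
```

```bash
python3 - <<'E'
from h import *
s,i3=snap('wrist'); s,im=snap('side','d6'); print(s['clock'],s['position'],s['width'],s['qpos'])
r=lambda i,x,y,w,h:cv2.resize(i[y:y+h,x:x+w],(w*3,h*3),interpolation=cv2.INTER_CUBIC)
o=np.hstack([r(im,185,130,100,128),cv2.resize(i3,(480,384))]);cv2.imwrite('pics/c6.png',o[:,:,::-1])
E
```

```text
15.6 [0.61920329 0.01337708 0.2029091 ] 0.03428893897708798 [-9.07205791e-02  3.54095692e-01  1.45992330e+00  5.53097473e-05
  1.31950248e+00 -4.79783022e-03]
```

View pics/c6.png

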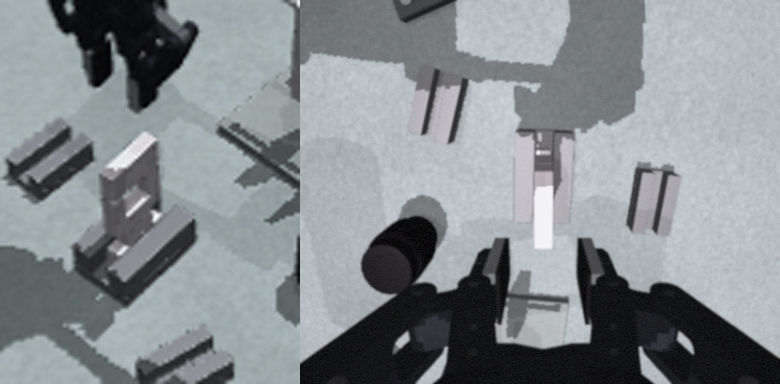

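The gauge stands upright in the rest's slot, released. I'll look at the fixture with the empty gripper while turning for the side grip.

carry_out(moves=[100, -1.4, 2.3, 1, -0.125, 100, -1.4, 2.3, 1, -0.125, 100, -1.4, 2.3, 1, -0.125, 100, -1.4, 2.3, 1, -0.125, 100, -1.4, 2.3, 0.5, -0.125, 100, -1.4, 2.3, 0, -0.125, 100, -1.4, 2.3, 0, -0.125, 100, -1.4, 2.3, 0, -0.125, 100, -1.4, 2.3, 0, -0.125, 100, -1.4, 2.3, 0, -0.125])

```text
clock: 16.65
position: [0.4759, 0.2443, 0.2417]
ee_rot: [0.0, 0.993, 0.115, -0.0]
contact_force: [0.6, -0.2, 0.1]
width: 0.0854
```

carry_out(moves=[100, 0, 0, 0, 0, 100, 0, 0, 0, 0, 100, 0, 0, 0, 0, 100, 0, 0, 0, 0, 100, 0, 0, 0, 0, 100, 0, 0, 0, 0, 100, 0, 0, 0, 0, 100, 0, 0, 0, 0, 100, 0, 0, 0, 0, 100, 0, 0, 0, 0])

```text
clock: 17.65
position: [0.4769, 0.2435, 0.2423]
ee_rot: [0.0, 0.993, 0.117, 0.0]
contact_force: [-0.7, -0.8, 0.5]
width: 0.0855
```

```bash
python3 - <<'E'
from h import *
s,im=snap('wrist','w7'); print(s['clock'],s['position'],s['ee_rot'])
cv2.imwrite('pics/c7.png',cv2.resize(im,(768,576),interpolation=cv2.INTER_CUBIC)[:,:,::-1])
E
```

```text
17.65 [0.47694115 0.24353006 0.24234655] [5.02886483e-05 9.93112694e-01 1.17163024e-01 2.50381516e-05]
```

View pics/c7.png

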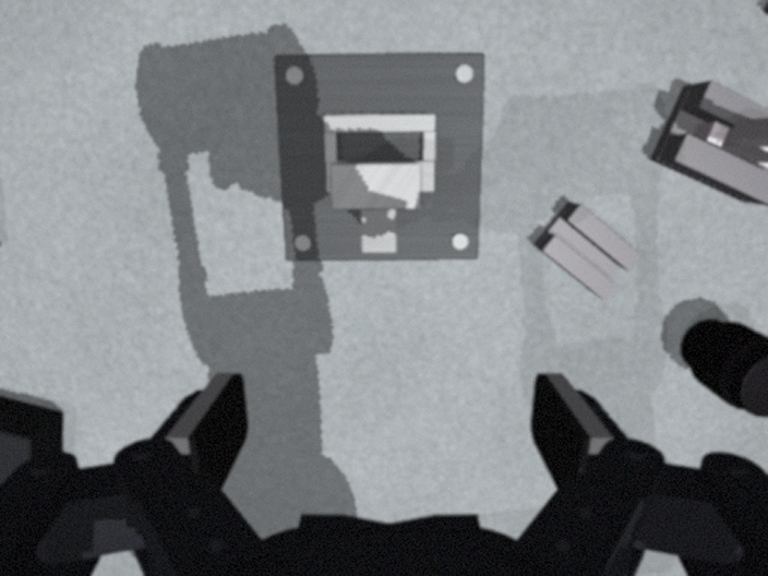

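```bash
python3 - <<'E'
from h import *
s=manip.get_state(); q=lambda L:[(a/1.5-.17,b/1.5-.17) for a,b in L]
B=onz('wrist',q([(275,55),(484,53),(477.5,258),(287,260)]),.015,s)[:,:2];d=[B[(i+1)%4]-B[i] for i in range(4)]
print(B.round(4).tolist(),B.mean(0),[round(np.linalg.norm(v),4) for v in d],[round(np.arctan2(v[1],v[0]),3) for v in d])
W=onz('wrist',q([(323,115),(435,114),(336,131),(422,131)]),.027,s)[:,:2];print('wall',W.round(4).tolist(),np.linalg.norm(W[0]-W[1]),np.linalg.norm(W[2]-W[3]))
C=onz('wrist',q([(332,164),(425,164),(418,209),(331,208)]),.145,s)[:,:2];print('col',C.round(4).tolist(),np.linalg.norm(C[0]-C[1]),np.linalg.norm(C[1]-C[2]))
a=.235
for a in(.22,.235,.25):
  x=np.array([np.cos(a),np.sin(a)]);y=np.array([-x[1],x[0]])
  f=lambda p:((p@x).round(4),(p@y).round(4))
  print(a,'base ctr',f(B.mean(0)),'front inner',f(W[2:].mean(0)),'outer',f(W[:2].mean(0)),'colfront',f(C[:2].mean(0)),'colback',f(C[2:].mean(0)))
print(C)
E
```

```text
[[0.5952, 0.3541], [0.6306, 0.2109], [0.4872, 0.175], [0.4513, 0.3183]] [0.54107925 0.26456645] [np.float64(0.1476), np.float64(0.1478), np.float64(0.1477), np.float64(0.1482)] [np.float64(-1.328), np.float64(-2.896), np.float64(1.816), np.float64(0.244)]
wall [[0.5621, 0.3108], [0.5808, 0.2349], [0.5536, 0.2997], [0.5676, 0.2409]] 0.07817525521958645 0.06042439875270404
col [[0.5356, 0.2852], [0.5458, 0.242], [0.5243, 0.2399], [0.5149, 0.2814]] 0.04443532776953947 0.021639350170036667
0.22 base ctr (np.float64(0.5858), np.float64(0.1401)) front inner (np.float64(0.606), np.float64(0.1414)) outer (np.float64(0.6172), np.float64(0.1416)) colfront (np.float64(0.5852), np.float64(0.1392)) colback (np.float64(0.564), np.float64(0.141))
0.235 base ctr (np.float64(0.5878), np.float64(0.1313)) front inner (np.float64(0.6081), np.float64(0.1323)) outer (np.float64(0.6193), np.float64(0.1323)) colfront (np.float64(0.5872), np.float64(0.1304)) colback (np.float64(0.566), np.float64(0.1325))
0.25 base ctr (np.float64(0.5897), np.float64(0.1225)) front inner (np.float64(0.61), np.float64(0.1232)) outer (np.float64(0.6212), np.float64(0.123)) colfront (np.float64(0.5891), np.float64(0.1216)) colback (np.float64(0.568), np.float64(0.124))
[[0.53555372 0.28519162]
 [0.54584632 0.24196477]
 [0.52430214 0.23993757]
 [0.51493637 0.28136886]]
```

The wrist view shows the pocket opening at about (336–422, 131) in the 1.5x picture, with the column behind it at rows 164–208. That puts the pocket at (0.551, 0.2675) with yaw 0.244. I'm going back for the gauge.

carry_out(moves=[100, 1.75, -2.87, 0, -0.04, 100, 1.75, -2.87, 0, -0.04, 100, 1.75, -2.87, 0, -0.04, 100, 1.75, -2.87, 0, -0.04, 100, 1.75, -2.87, 0, -0.04, 100, 1.75, -2.87, 0, -0.04, 100, 1.75, -2.87, 0, -0.04, 100, 1.75, -2.87, 0, -0.04, 100, 0, 0, -3, 0, 100, 0, 0, -3, 0])

```text
clock: 18.7
position: [0.6183, 0.0126, 0.1823]
ee_rot: [0.0, 0.999, -0.044, 0.001]
contact_force: [0.3, 0.8, -0.3]
width: 0.0852
```

carry_out(moves=[100, 0, 0, 0, 0, 100, 0, 0, 0, 0, 100, 0, 0, 0, 0, 100, 0, 0, 0, 0, 100, 0, 0, 0, 0, 100, 0, 0, 0, 0, 100, 0, 0, 0, 0, 100, 0, 0, 0, 0, 100, 0, 0, 0, 0, 100, 0, 0, 0, 0])

```text
clock: 19.7
position: [0.6169, 0.0139, 0.1823]
ee_rot: [0.0, 0.999, -0.043, -0.0]
contact_force: [-0.3, 0.2, -0.0]
width: 0.0853
```

```bash
python3 - <<'E'
from h import *
s,im=snap('wrist','w8'); q=s['ee_rot'];print(s['clock'],s['position'],2*np.arctan2(q[2],q[1]))
o=np.array([.617,.0135]);a=-.087;x=np.array([np.cos(a),np.sin(a)]);y=np.array([-x[1],x[0]])
P=proj('wrist',[(*(o+p*x+r*y),.132) for p,r in[(-.007,-.028),(.007,-.028),(.007,.028),(-.007,.028)]],s);print(P)
g=im.astype(int)
m=((g.min(2)>205)).astype(np.uint8); 
n,l,st,c=cv2.connectedComponentsWithStats(m)
for i in np.argsort(-st[1:,4])[:6]+1:
  pts=np.argwhere(l==i)[:,::-1].astype(np.float32); print(st[i],cv2.minAreaRect(pts))
E
```

```text
19.7 [0.61692609 0.01391194 0.18226143] -0.08522848694581349
[[303.40184278 229.84294083]
 [304.31471833 208.95143813]
 [214.60817235 208.8431574 ]
 [215.43606271 229.74581615]]
[228 217  77  12 541] ((266.0, 222.5), (11.0, 76.0), 90.0)
[242 210  14   4  47] ((248.5, 211.5), (3.0, 13.0), 90.0)
[283 175   9   6  40] ((287.0, 177.5), (5.0, 8.0), 90.0)
[ 56 202   1   1   1] ((56.0, 202.0), (0.0, 0.0), 0.0)
```

```bash
python3 - <<'E'
import cv2
g=cv2.imread('pics/w8.png')[:,:,1]
for c in(250,290): print(c,g[196:246,c].tolist())
for r in(212,224): print(r,g[r,200:320].tolist())
E
```

```text
250 [109, 86, 87, 82, 88, 85, 82, 87, 82, 87, 90, 101, 138, 190, 233, 239, 235, 208, 177, 175, 177, 171, 171, 172, 172, 198, 230, 239, 240, 239, 240, 234, 219, 195, 191, 192, 191, 190, 194, 193, 192, 192, 194, 192, 188, 192, 197, 201, 196, 192]
290 [95, 89, 86, 87, 84, 89, 83, 86, 88, 90, 83, 100, 127, 143, 148, 149, 148, 145, 146, 146, 152, 165, 167, 200, 231, 240, 239, 240, 239, 239, 240, 235, 223, 202, 189, 194, 190, 189, 189, 195, 192, 192, 192, 189, 192, 189, 193, 189, 188, 189]
212 [203, 204, 206, 200, 198, 199, 198, 200, 200, 202, 200, 194, 183, 175, 173, 172, 166, 164, 177, 183, 182, 181, 181, 180, 182, 179, 181, 180, 180, 176, 176, 182, 180, 180, 180, 179, 182, 177, 179, 175, 181, 186, 211, 228, 233, 233, 231, 233, 233, 232, 235, 233, 234, 230, 228, 219, 188, 179, 174, 175, 179, 176, 176, 173, 176, 173, 176, 178, 174, 176, 178, 173, 176, 177, 174, 176, 170, 170, 173, 172, 173, 172, 170, 169, 170, 160, 152, 147, 151, 145, 148, 146, 145, 149, 148, 153, 146, 149, 146, 148, 147, 145, 146, 145, 147, 158, 166, 177, 187, 184, 183, 181, 174, 178, 177, 176, 177, 179, 174, 174]
224 [200, 198, 194, 196, 197, 198, 203, 203, 200, 202, 194, 194, 188, 192, 190, 185, 175, 162, 164, 174, 169, 172, 173, 169, 171, 173, 170, 173, 172, 187, 219, 235, 240, 239, 240, 240, 241, 240, 240, 241, 242, 240, 240, 239, 240, 240, 241, 240, 241, 241, 240, 241, 240, 239, 241, 239, 237, 233, 233, 230, 230, 230, 231, 230, 230, 230, 231, 232, 230, 231, 228, 231, 236, 239, 239, 240, 239, 239, 239, 239, 240, 238, 238, 240, 239, 241, 240, 240, 240, 240, 239, 241, 240, 241, 240, 240, 238, 226, 205, 195, 192, 189, 185, 176, 170, 175, 182, 188, 185, 182, 182, 182, 181, 180, 179, 179, 183, 179, 181, 177]
```

The gauge's top face spans rows 208–229 and columns 217–305, against a prediction of 209–230 and 215–304. I'll descend and grip the side edges.

carry_out(moves=[100, 0, 0, -1.5, 0, 100, 0, 0, -1.5, 0, 100, 0, 0, -1.5, 0, 100, 0, 0, -1.5, 0, 100, 0, 0, -1.5, 0, 100, 0, 0, -1, 0, 100, 0, 0, -0.5, 0, 100, 0, 0, 0, 0, 100, 0, 0, 0, 0, 60, 0, 0, 0, 0], squeeze=40)

```text
clock: 20.75
position: [0.6175, 0.0139, 0.0932]
ee_rot: [0.0, 0.999, -0.043, 0.001]
contact_force: [0.6, 0.5, -0.2]
width: 0.073
```

carry_out(moves=[30, 0, 0, 0, 0, 0, 0, 0, 0, 0, 0, 0, 0, 0, 0, 0, 0, 0, 0, 0, 0, 0, 0, 0, 0, 0, 0, 0, 0, 0, 0, 0, 0, 0, 0, 0, 0, 0, 0, 0, 0, 0, 0, 0, 0, 0, 0, 0, 0, 0])

```text
clock: 21.75
position: [0.6174, 0.0138, 0.0931]
ee_rot: [0.0, 0.999, -0.043, 0.001]
contact_force: [0.2, -0.5, 4.9]
width: 0.0554
```

carry_out(moves=[0, 0, 0, 0.5, 0, 0, 0, 0, 1, 0, 0, 0, 0, 1.5, 0, 0, 0, 0, 1.5, 0, 0, 0, 0, 1, 0, 0, 0, 0, 0, 0, 0, 0, 1.1, 0, 0.0275, 0, 0, 2, 0, 0.0275, 0, 0, 2, 0, 0.0275, 0, 0, 2, 0, 0.0275])

```text
clock: 22.75
position: [0.6159, 0.0864, 0.1461]
ee_rot: [-0.0, 1.0, 0.013, -0.001]
contact_force: [0.2, 0.7, -3.6]
width: 0.0553
```

carry_out(moves=[0, -0.3, 2.2, 0, 0.0275, 0, -0.4, 2.2, 0, 0.0275, 0, -0.4, 2.2, 0, 0.0275, 0, -0.4, 2.2, 0, 0.0275, 0, -0.4, 2.2, 0, 0.0275, 0, -0.4, 2.2, 0, 0.0275, 0, -0.4, 2.2, 0, 0.0275, 0, -0.4, 2, 0, 0.0275, 0, -0.6, 1.6, 0, 0, 0, 0, 0, 0, 0])

```text
clock: 23.75
position: [0.5781, 0.2773, 0.1464]
ee_rot: [-0.0, 0.992, 0.123, -0.001]
contact_force: [-0.4, -1.2, -2.0]
width: 0.0558
```

carry_out(moves=[0, 0, 0, 0, 0, 0, 0, 0, 0, 0, 0, 0, 0, 0, 0, 0, 0, 0, 0, 0, 0, 0, 0, 0, 0, 0, 0, 0, 0, 0, 0, 0, 0, 0, 0, 0, 0, 0, 0, 0, 0, 0, 0, 0, 0, 0, 0, 0, 0, 0])

```text
clock: 24.75
position: [0.5799, 0.275, 0.1473]
ee_rot: [0.0, 0.993, 0.122, 0.0]
contact_force: [-0.7, 0.0, -2.0]
width: 0.0558
```

```bash
python3 - <<'E'
from h import *
s,im=snap('wrist','w9'); q=s['ee_rot'];a=2*np.arctan2(q[2],q[1]);print(s['clock'],s['position'],a,s['width'],s['contact_force'])
p=np.array([.5507,.2675]);b=.244;x=np.array([np.cos(b),np.sin(b)])
print('to pocket',p-s['position'][:2],'dyaw',b-a)
for n in('scene','side'): snap(n,n+'9')
E
```

```text
24.75 [0.57991496 0.27497564 0.14732667] 0.24489718856047415 0.05575343248013013 [-0.70951399  0.00846658 -2.03783564]
to pocket [-0.02921496 -0.00747564] dyaw -0.0008971885604741603
```

carry_out(moves=[0, -0.6, -0.15, -0.5, 0, 0, -0.6, -0.15, -0.5, 0, 0, -0.6, -0.15, -0.5, 0, 0, -0.6, -0.15, -0.5, 0, 0, -0.5, -0.15, -0.5, 0, 0, 0, 0, 0, 0, 0, 0, 0, 0, 0, 0, 0, 0, 0, 0, 0, 0, 0, 0, 0, 0, 0, 0, 0, 0])

```text
clock: 25.9
position: [0.5513, 0.2675, 0.1225]
ee_rot: [-0.0, 0.993, 0.122, 0.0]
contact_force: [0.6, -0.6, -2.2]
width: 0.055
```

```bash
python3 - <<'E'
from h import *
s,w=snap('wrist','w10'); q=s['ee_rot'];print(s['clock'],s['position'],2*np.arctan2(q[2],q[1]),s['contact_force'])
_,im=snap('side','d10');_,i2=snap('scene','s10')
r=lambda i,x,y,k,h,f:cv2.resize(i[y:y+h,x:x+k],(int(k*f),int(h*f)),interpolation=cv2.INTER_CUBIC)
o=np.hstack([r(im,140,235,100,110,2.6),r(i2,248,90,70,110,2.6),r(w,80,60,340,286,1)][:3]) if 0 else np.hstack([r(im,150,235,92,110,5.2)[:572,:400],r(w,166,40,182,260,2.2)[:572,:400]])
cv2.imwrite('pics/c10.png',o[:,:,::-1]); print(o.shape)
p=s['position'];a=.244;x=np.array([np.cos(a),np.sin(a)]);y=np.array([-x[1],x[0]])
print('gtop pred',proj('wrist',[(*(p[:2]+u*x+v*y),p[2]+.039) for u,v in[(-.007,-.028),(.007,-.028),(.007,.028),(-.007,.028)]],s).round(0).tolist())
print('gbot pred',proj('wrist',[(*(p[:2]+u*x+v*y),p[2]-.081) for u,v in[(.007,-.028),(.007,.028)]],s).round(0).tolist())
E
```

```text
25.9 [0.55132437 0.2675237  0.12252585] 0.24472615270230547 [ 0.61808576 -0.56115795 -2.22535517]
(572, 800, 3)
gtop pred [[333.0, 318.0], [336.0, 286.0], [181.0, 286.0], [184.0, 318.0]]
gbot pred [[298.0, 196.0], [220.0, 196.0]]
```

View pics/c10.png

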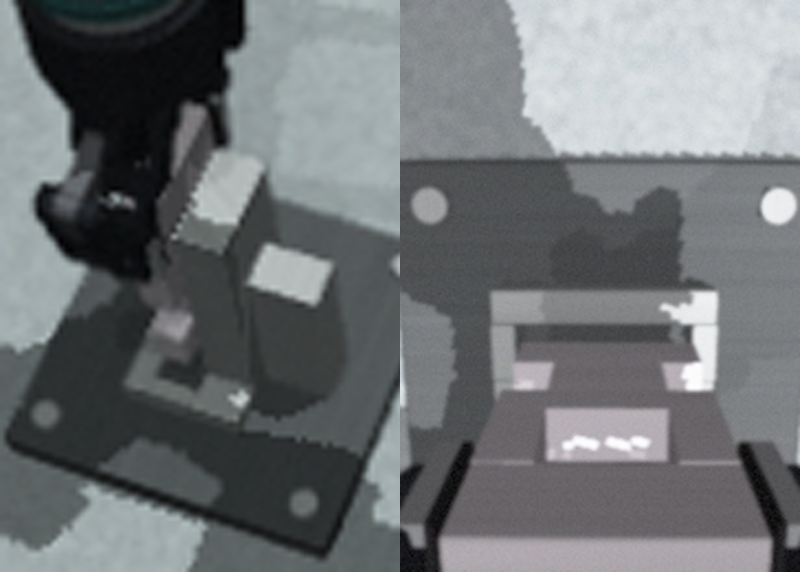

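```bash
python3 - <<'E'
from h import *
s=manip.get_state();p=s['position'];a=.244;x=np.array([np.cos(a),np.sin(a)]);y=np.array([-x[1],x[0]])
q=lambda L:[(166+(u-400)/2.2-.25,40+v/2.2-.25) for u,v in L]
f=lambda P:[(round((b[:2]-p[:2])@x*1000,1),round((b[:2]-p[:2])@y*1000,1)) for b in P]
print('pocket inner front, mm from TCP',f(onz('wrist',q([(515,324),(692,324)]),.027,s)))
print('outer front corners',f(onz('wrist',q([(490,290),(718,290)]),.027,s)))
print('gauge bottom front edge',f(onz('wrist',q([(515,343),(700,343)]),p[2]-.081,s)))
E
```

```text
pocket inner front, mm from TCP [(np.float64(9.6), np.float64(30.7)), (np.float64(9.6), np.float64(-30.1))]
outer front corners [(np.float64(21.5), np.float64(38.8)), (np.float64(21.5), np.float64(-38.5))]
gauge bottom front edge [(np.float64(6.9), np.float64(29.1)), (np.float64(6.9), np.float64(-31.1))]
```

The last view shows the gauge upright over the pocket. The pocket's inner front edge measures 9.6 mm ahead of the TCP (10 expected), and y is centred within 1 mm. I'll lower it.

carry_out(moves=[0, 0, 0, -0.5, 0, 0, 0, 0, -0.5, 0, 0, 0, 0, -0.4, 0, 0, 0, 0, -0.3, 0, 0, 0, 0, -0.3, 0, 0, 0, 0, -0.2, 0, 0, 0, 0, -0.2, 0, 0, 0, 0, 0, 0, 0, 0, 0, 0, 0, 0, 0, 0, 0, 0])

```text
clock: 27.05
position: [0.5511, 0.2675, 0.0985]
ee_rot: [0.0, 0.993, 0.122, 0.0]
contact_force: [-0.6, -0.0, -1.8]
width: 0.0556
```

carry_out(moves=[0, 0, 0, -0.1, 0, 0, 0, 0, -0.1, 0, 0, 0, 0, -0.1, 0, 0, 0, 0, 0, 0, 0, 0, 0, 0, 0, 0, 0, 0, 0, 0, 0, 0, 0, 0, 0, 0, 0, 0, 0, 0, 0, 0, 0, 0, 0, 0, 0, 0, 0, 0])

```text
clock: 28.05
position: [0.5512, 0.2675, 0.0961]
ee_rot: [-0.0, 0.993, 0.122, 0.0]
contact_force: [-1.3, -0.4, 5.5]
width: 0.0553
```

Floor contact came at TCP z = 0.096, as predicted. Releasing.

carry_out(moves=[100, 0, 0, 0, 0, 100, 0, 0, 0, 0, 100, 0, 0, 0, 0, 100, 0, 0, 0, 0, 100, 0, 0, 0, 0, 100, 0, 0, 0, 0, 100, 0, 0, 0.5, 0, 100, 0, 0, 1, 0, 100, 0, 0, 1, 0, 100, 0, 0, 1, 0])

```text
clock: 29.05
position: [0.5513, 0.2676, 0.1318]
ee_rot: [-0.0, 0.993, 0.122, 0.001]
contact_force: [-0.1, -1.0, -0.7]
width: 0.0855
```

carry_out(moves=[100, 0, 0, 2, 0, 100, 0, 0, 2, 0, 100, 0, 0, 2, 0, 100, 0, 0, 2, 0, 100, 0, 0, 2, 0, 100, 0, 0, 1, 0, 100, 0, 0, 0, 0, 100, 0, 0, 0, 0, 100, 0, 0, 0, 0, 100, 0, 0, 0, 0])

```text
clock: 30.05
position: [0.5504, 0.2672, 0.2391]
ee_rot: [0.0, 0.993, 0.122, -0.001]
contact_force: [-0.5, -0.8, 0.3]
width: 0.0856
```

```bash
python3 - <<'E'
from h import *
s,im=snap('wrist','w11'); print(s['clock'],s['position'],s['contact_force'],s['width'])
g=im[:,:,1]
c=np.array([.5507,.2675]);a=.244;x=np.array([np.cos(a),np.sin(a)]);y=np.array([-x[1],x[0]])
P=proj('wrist',[(*(c+u*x+v*y),.135) for u,v in[(-.007,-.028),(.007,-.028),(.007,.028),(-.007,.028)]],s);print('top pred',P.round(1).tolist())
r0,r1=int(P[:,1].min()),int(P[:,1].max());c0,c1=int(P[:,0].min()),int(P[:,0].max());cm=(r0+r1)//2
for k in(c0+15,c1-15):print('col',k,'from',r0-14,g[r0-14:r1+14,k].tolist())
print('row',cm,'from',c0-14,g[cm,c0-14:c1+14].tolist())
E
```

```text
30.05 [0.55038129 0.26723923 0.23910644] [-0.49419486 -0.83752818  0.26726829] 0.08556101186727899
top pred [[293.6, 203.8], [294.2, 186.7], [222.7, 186.7], [223.2, 203.7]]
col 237 from 172 [83, 78, 87, 88, 86, 92, 86, 80, 81, 82, 82, 81, 86, 135, 199, 230, 235, 235, 233, 234, 235, 235, 231, 235, 233, 234, 233, 236, 234, 225, 173, 109, 66, 64, 69, 68, 62, 63, 67, 112, 168, 204, 210, 210, 207]
col 279 from 172 [82, 83, 86, 81, 86, 88, 82, 85, 79, 79, 83, 81, 89, 138, 200, 231, 236, 235, 234, 235, 235, 233, 234, 235, 234, 235, 235, 235, 235, 224, 165, 100, 63, 66, 64, 65, 65, 65, 70, 113, 174, 214, 220, 220, 213]
row 194 from 208 [63, 64, 63, 70, 71, 69, 66, 70, 90, 106, 106, 104, 108, 110, 105, 115, 145, 196, 229, 233, 234, 234, 235, 233, 235, 234, 233, 235, 235, 231, 235, 235, 233, 233, 234, 233, 236, 234, 232, 234, 233, 233, 233, 234, 234, 233, 233, 235, 233, 235, 234, 233, 234, 232, 232, 236, 233, 233, 234, 234, 234, 234, 233, 233, 234, 234, 234, 233, 233, 232, 233, 234, 234, 233, 234, 234, 234, 233, 234, 234, 233, 234, 234, 234, 234, 235, 229, 193, 140, 108, 105, 111, 109, 107, 113, 110, 110, 111, 111, 111]
```

```bash
python3 -c "
from rig import manip
print(manip.sign_off())"
```

```text
the job is handed in; nothing more can be done
None
```

I moved the notched gauge from the middle peg to the rest, let go of it there, then seated it in the projector pocket and handed the job in at about 30 s. No verdict was reported.

- **Off the peg and into the rest:** I gripped it by the strap faces, raised it 15 mm and brought it out along the peg. In the rest it touched the floor at the expected height (TCP z 0.109), and a picture showed it standing upright and free.
- **Into the pocket:** I gripped it again by its side edges and approached the pocket from the front. Floor contact came at TCP z 0.096, as predicted, and I released it there.

**Last checks:** The final wrist picture showed the gauge's top face within about 2 px (under 2 mm) of where a fully seated gauge should be. It was in line with the fixture, and its apparent size ruled out resting on the pocket wall. The gripper was open, about 10 cm above the gauge, with only sensor-noise force on it.

**Not rechecked or disagreeing:**
- The scene camera disagreed with the side and wrist cameras by about 10 mm, so I did not rely on it.
- I took no final picture of the two hanging gauges or the lens. I saw no sign of contact with them, and the lens was clear of the arm's path.

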